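Sort the casting tins by heft

TASK

The three red tins in the grey bin look the same, but one holds a long bronze bar, one a short bronze bar and one only a wooden blank. Feel by lifting which is which, then stand the heaviest tin upright in the middle of the white soldering board and the lightest upright in the middle of the cork mat, and leave the remaining tin standing in the bin. Set the tins down rather than dropping them, and leave the jar, the stone and the hammer where they are.

Things in the scene. Friction and masses are not known exactly. Their poses are not given: they have to be found in the camera images.
- tin_a: closed red tin, brass lid, 80 (x) x 52 (y) x 110 high; smooth sides, grip its 52 mm width on the top 50 mm. Origin: centre of underside, z up. Starts upright in the bin, x roughly along the bin's x. The tins look alike; the letter tells nothing, any may hold any core. Filled, they weigh about 0.20, 0.45 and 0.70 kg (each within 10 per cent, core central)
- tin_b: closed red tin, brass lid, 80 (x) x 52 (y) x 110 high; smooth sides, grip its 52 mm width on the top 50 mm. Origin: centre of underside, z up. Starts upright in the bin, x roughly along the bin's x. The tins look alike; the letter tells nothing, any may hold any core. Filled, they weigh about 0.20, 0.45 and 0.70 kg (each within 10 per cent, core central)
- tin_c: closed red tin, brass lid, 80 (x) x 52 (y) x 110 high; smooth sides, grip its 52 mm width on the top 50 mm. Origin: centre of underside, z up. Starts upright in the bin, x roughly along the bin's x. The tins look alike; the letter tells nothing, any may hold any core. Filled, they weigh about 0.20, 0.45 and 0.70 kg (each within 10 per cent, core central)
- bin: fixed open grey plastic bin, 345 long (x) x 100 wide (y) x 45 high, walls and floor 5 mm thick. Origin: centre of its underside, on the table. The three tins stand in a row along its x, about 105 mm apart
- board: fixed white soldering board, 150 x 150, 14 thick, lying on the table. Origin: centre of its underside, so its top is 14 mm higher; place for the heaviest tin
- mat: fixed brown cork mat, 150 x 150, 6 thick, lying on the table. Origin: centre of its underside, so its top is 6 mm higher; place for the lightest tin
- jar: glass jar with a steel lid, 68 diameter, 90 high; origin: centre of its underside (bystander, loose: leave it where it is)
- stone: grey sharpening stone, 150 x 50 x 25, lying flat; origin: centre of its underside, long side along its x (bystander, loose: leave it where it is)
- hammer: bench hammer lying on the table along its x, handle to -x, about 260 long; origin near the middle of its underside (bystander, loose: leave it where it is)
Not all that is in view belongs to the job. Leave any pink look-alike of the tin_c alone.

How it is judged:
At the end, for the whole second after the job is handed in: Heaviest tin on the white board, lightest on the cork mat, each with its whole weight there and its centre within 45 mm of the pad's centre along both pad sides; the middle one on the bin's floor; all upright (0.1 rad) and at rest (((x of tin_a in the frame of board between -0.045 and 0.045 m and y of tin_a in the frame of board between -0.045 and 0.045 m and angle between tin_a's own z axis and vertical below 0.1 rad and linear speed of tin_a below 0.02 m/s and contact force between tin_a and board above 5.5 N) or (x of tin_b in the frame of board between -0.045 and 0.045 m and y of tin_b in the frame of board between -0.045 and 0.045 m and angle between tin_b's own z axis and vertical below 0.1 rad and linear speed of tin_b below 0.02 m/s and contact force between tin_b and board above 5.5 N) or (x of tin_c in the frame of board between -0.045 and 0.045 m and y of tin_c in the frame of board between -0.045 and 0.045 m and angle between tin_c's own z axis and vertical below 0.1 rad and linear speed of tin_c below 0.02 m/s and contact force between tin_c and board above 5.5 N)) and ((x of tin_a in the frame of mat between -0.045 and 0.045 m and y of tin_a in the frame of mat between -0.045 and 0.045 m and angle between tin_a's own z axis and vertical below 0.1 rad and linear speed of tin_a below 0.02 m/s and contact force between tin_a and mat between 0.8 and 3.1 N) or (x of tin_b in the frame of mat between -0.045 and 0.045 m and y of tin_b in the frame of mat between -0.045 and 0.045 m and angle between tin_b's own z axis and vertical below 0.1 rad and linear speed of tin_b below 0.02 m/s and contact force between tin_b and mat between 0.8 and 3.1 N) or (x of tin_c in the frame of mat between -0.045 and 0.045 m and y of tin_c in the frame of mat between -0.045 and 0.045 m and angle between tin_c's own z axis and vertical below 0.1 rad and linear speed of tin_c below 0.02 m/s and contact force between tin_c and mat between 0.8 and 3.1 N)) and ((x of tin_a in the frame of bin between -0.17 and 0.17 m and y of tin_a in the frame of bin between -0.05 and 0.05 m and angle between tin_a's own z axis and vertical below 0.1 rad and linear speed of tin_a below 0.02 m/s and z of tin_a in the frame of bin below 0.012 m) or (x of tin_b in the frame of bin between -0.17 and 0.17 m and y of tin_b in the frame of bin between -0.05 and 0.05 m and angle between tin_b's own z axis and vertical below 0.1 rad and linear speed of tin_b below 0.02 m/s and z of tin_b in the frame of bin below 0.012 m) or (x of tin_c in the frame of bin between -0.17 and 0.17 m and y of tin_c in the frame of bin between -0.05 and 0.05 m and angle between tin_c's own z axis and vertical below 0.1 rad and linear speed of tin_c below 0.02 m/s and z of tin_c in the frame of bin below 0.012 m))); the robot touches nothing.
It fails at once if a tin let go with its underside more than about 25 mm above what it would stand on ((height (world z) of tin_a above 0.038 m and contact force between the fingers and tin_a below 0.05 N) or (height (world z) of tin_b above 0.038 m and contact force between the fingers and tin_b below 0.05 N) or (height (world z) of tin_c above 0.038 m and contact force between the fingers and tin_c below 0.05 N)).
It fails at once if a tin tipped over (angle between any of tin_a, tin_b, tin_c's own z axis and vertical above 0.6 rad).
It fails at once if the jar, stone or hammer pushed more than 30 mm away (distance of any of jar, stone, hammer from where it was at the start of the episode above 0.03 m).
It also fails if it takes over 64 s, if anything falls off the work surface, if the arm or the gripper's body presses on something with over 40 N, if the wrist force passes 120 N, or if a joint passes its speed limit or range.

ROBOT

A 6-joint arm with a two-finger parallel gripper is mounted at the origin on the work surface. World frame = base frame: x ahead of the robot, y to its left, z up, the work surface at z = 0. Lengths are in m, angles in rad, forces in N, time in s.
With the tool pointing down it reaches from about 0.35 to 0.975 m from the base axis. Payload 7.1 kg.
Tool frame: the origin (TCP) lies midway between the tips of the shut fingers; the grasp point (between the pads) lies 19 mm behind it; z points along the fingers, y is the line along which they close (so a half turn about z gives the same grasp; the last joint's range is limited). The gripper opens to 88 mm and grips with 3 to 60 N. Pads are 20 mm wide; open, the fingers measure 115 mm over their backs; the gripper's body (75 mm by 178 mm) begins 61 mm behind the grasp point.
Start: joints at [-1.237, 0.423, 1.63, -0, 1.089, -0.019], TCP at [0.216, -0.586, 0.201] pointing down, gripper open.
Joint ranges: [-3, 3], [-0.9, 2.11], [0.09, 2.58], [-1.31, 4.45], [0.11, 2.69], [-2.54, 2.54]. Speed limits (rad/s): [2.39, 2.39, 3.01, 3.14, 3.14, 3.14].

INTERFACE

Orientations are given as a unit quaternion [w, x, y, z].
In Python, from station import move_pose, movel, movej, command_gripper, wait, inverse_kinematics, read_camera, camera_info, MotionError, job_done, get_time, get_joint_pos, get_qvel, get_effort, get_tcp_pos, get_ee_rot, get_ft_force, get_ft_torque, get_grip_width, get_finger_force gives the robot as it stands. Calls block until the motion is done:
- move_pose(position, orientation): joint-space move of the TCP to a pose.
- movel(position, frame=None, v=0.15, until_force=None): straight line of the TCP; frame=None keeps the orientation; v is the mean speed in m/s. With until_force (N) it stops when the force on the tool has changed by that much, and returns True; else False.
- movej(angles): joint-space move.
- command_gripper(opening): opening from 0.0 (shut) to 1.0 (fully open); the grip force is fixed at half the most; returns when the fingers have stopped.
- wait(seconds).
- inverse_kinematics(position, orientation): joint angles nearest the present ones, or None.
- read_camera(name): name is "side" or "top"; returns the picture (480x640x3 uint8, red, green, blue); there is no depth.
- camera_info(name): a dict with "intrinsics" (3x3 intrinsics, pixels), "T" (4x4, takes a point from camera to world coordinates). Camera axes: x right, y up, looking along -z (the intrinsics and any distortion apply to the point x, -y, -z); pixel columns grow to the right and rows downward; lengths in m; the calibration is good to about 2 mm. A picture is of the moment at which its call begins. camera_info takes no time and is no camera call.
A pose or a line that the arm cannot do raises MotionError and nothing moves.
- job_done(): hands the job in; it is judged then, once.
Readings, each from a call of its own:
- get_time(): time.
- get_joint_pos(): joint angles.
- get_qvel(): joint speeds.
- get_effort(): joint torques, N m.
- get_tcp_pos(): TCP position.
- get_ee_rot(): TCP orientation.
- get_ft_force(): force on the tool from outside, world axes, zero at the start.
- get_ft_torque(): the same for the moment, N m.
- get_grip_width(): opening from 0.0 (shut) to 1.0 (fully open).
- get_finger_force(): force on a finger pad.
Only numpy, scipy, OpenCV 4.12 (cv2) and the standard library are available. Lean on these libraries where they do the work, as an engineer would, in place of code of your own. Each camera call takes 0.05 s, during which the arm holds its last target. There are 200 camera calls.

## Working session

There is one attempt and no reset: what is moved stays moved. The work goes in short steps, each a Python script; the robot and the scene stay as the last script left them, time stands still between calls to the robot, and variables do not carry over. Pictures are saved under pics/ and viewed, at most 10 in all, crops included, and the job is handed in when it is done.

```bash
ls; mkdir -p pics
python3 - <<'E'
from station import *
import cv2,numpy as np
for n in("top","side"):
    cv2.imwrite(f"pics/{n}0.png",read_camera(n)[:,:,::-1]); i=camera_info(n); print(n,{k:np.round(v,3).tolist() if not isinstance(v,str) else v for k,v in i.items()})
print(get_time(),get_ee_rot(),get_ft_force())
E
```

```text
pics
top {'intrinsics': [[533.97, 0.0, 317.189], [0.0, 533.97, 229.638], [0.0, 0.0, 1.0]], 'T': [[-0.025, 0.988, -0.152, 0.44], [-1.0, -0.022, 0.015, -0.01], [0.012, 0.153, 0.988, 1.163], [0.0, 0.0, 0.0, 1.0]]}
side {'intrinsics': [[440.345, 0.0, 316.749], [0.0, 440.345, 248.918], [0.0, 0.0, 1.0]], 'T': [[-0.893, 0.341, -0.295, 0.327], [-0.45, -0.663, 0.598, 0.578], [0.009, 0.667, 0.745, 0.786], [0.0, 0.0, 0.0, 1.0]]}
0.1 [-6.51908440e-04  9.84480231e-01  1.75494264e-01 -1.18076009e-04] [-0.25671542 -0.12541979 -0.16373979]
```

View pics/top0.png

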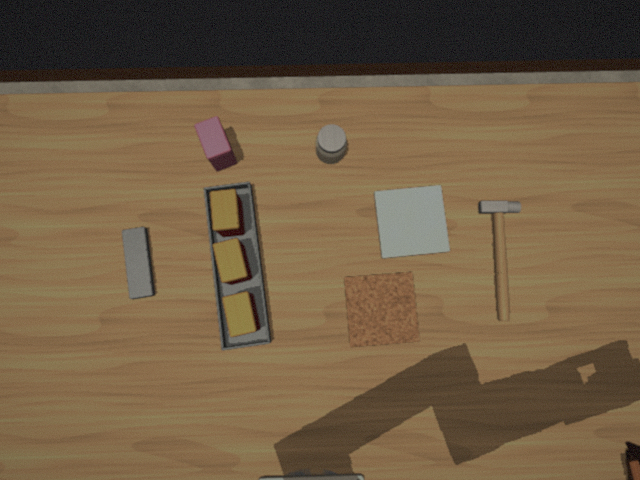

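View pics/side0.png

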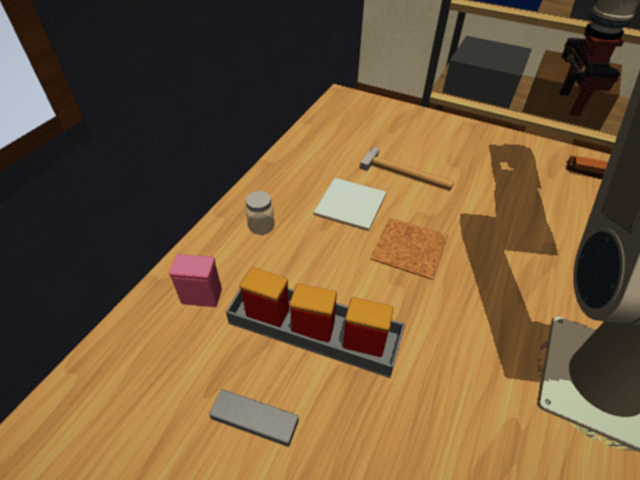

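The top picture shows three brass-lidded red tins in the grey bin, at about (226,211), (232,261) and (240,314). The pink look-alike is at (215,143), outside the bin, and I leave it alone. The board is at (412,221) and the mat at (381,309). The side view agrees. I'll check the tins in one close crop.

Run:
```python
import cv2
i=cv2.imread("pics/top0.png")
c=cv2.resize(i[175:355,190:430],None,fx=3.3,fy=3.3,interpolation=cv2.INTER_CUBIC)
cv2.imwrite("pics/crop.png",cv2.convertScaleAbs(c,alpha=1.4))
```

```text
(no output)
```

View pics/crop.png

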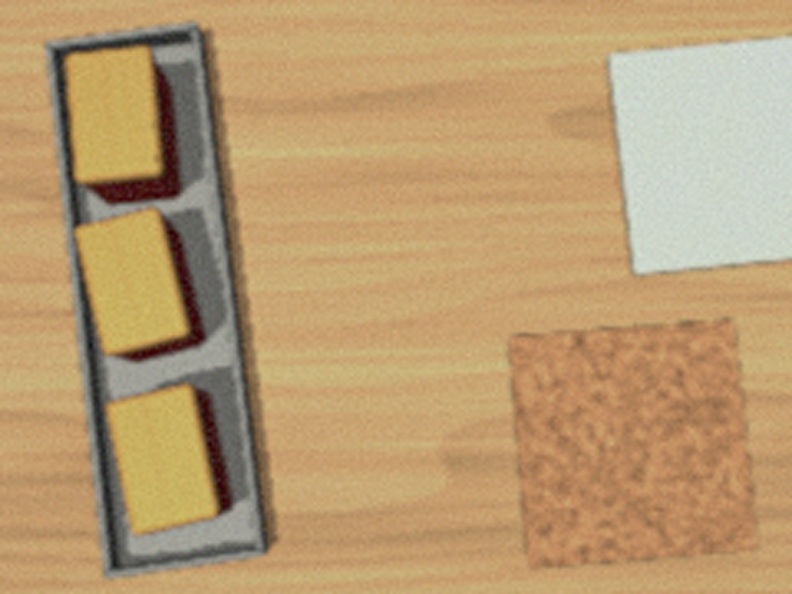

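The crop confirms three identical brass lids inside the bin. I read the lid corners and the pad corners from it.

```bash
cat > h.py <<'E'
from station import *
import numpy as np
def ray(n,uv,z):
    i=camera_info(n);K=np.array(i["intrinsics"]);T=np.array(i["T"])
    p=np.linalg.inv(K)@[uv[0],uv[1],1];d=T[:3,:3]@[p[0],-p[1],-p[2]];o=T[:3,3]
    return o+d*(z-o[2])/d[2]
def down(yaw):  # tool z down; tool x along world angle yaw
    yaw=(yaw+np.pi/2)%np.pi-np.pi/2
    return np.array([0,np.cos(yaw/2),np.sin(yaw/2),0])
def quad(c,z,n="top"):
    P=np.array([ray(n,c_,z) for c_ in c]); L=(P[0]+P[1]-P[2]-P[3])/2
    W=(P[1]+P[2]-P[0]-P[3])/2
    return P.mean(0)[:2],np.arctan2(L[1],L[0]),np.hypot(*L[:2]),np.hypot(*W[:2])
E
python3 - <<'E'
from h import *
f=lambda c:[(190+(x+.5)/3.3-.5,175+(y+.5)/3.3-.5) for x,y in c]
print(camera_info("top").keys(),camera_info("top").get("distortion"))
for n,c,z in[("t1",f([(66,55),(153,45),(162,178),(75,183)]),.115),("t2",f([(75,229),(157,207),(191,335),(110,354)]),.115),
 ("t3",f([(106,404),(192,383),(219,513),(133,534)]),.115),("mat",f([(509,336),(735,319),(759,549),(530,567)]),.006),
 ("board",[(376,191),(441,185),(449,251),(382,258)],.014),("bin",f([(48,43),(203,26),(270,550),(108,574)]),.045)]:
    p,a,l,w=quad(c,z);print(n,np.round(p,4),"yaw %.3f L %.4f W %.4f"%(a,l,w))
    if n[0]=='t':print(inverse_kinematics([*p,.25],down(a)))
E
```

```text
dict_keys(['intrinsics', 'T']) None
t1 [0.6463 0.1583] yaw 0.069 L 0.0806 W 0.0526
[ 2.22344137e-01  4.35621290e-01  1.49053236e+00 -4.44089210e-16
  1.21543900e+00  1.72382643e+00]
t2 [0.5453 0.1467] yaw 0.264 L 0.0788 W 0.0497
[ 2.41708086e-01  2.80198766e-01  1.71915347e+00 -4.44089210e-16
  1.14224042e+00  1.54896043e+00]
t3 [0.4406 0.1295] yaw 0.204 L 0.0774 W 0.0516
[ 2.60002625e-01  1.12234091e-01  1.93287914e+00 -4.44089210e-16
  1.09647942e+00  1.62711649e+00]
mat [ 0.4438 -0.1618] yaw 0.056 L 0.1488 W 0.1489
board [ 0.6315 -0.2356] yaw 0.052 L 0.1480 W 0.1459
bin [0.5448 0.1423] yaw 0.117 L 0.3388 W 0.1010
```

```bash
cat >> h.py <<'E'
TINS={1:([.6463,.1583],.069),2:([.5453,.1467],.264),3:([.4406,.1295],.204)}
def ft(n=8):
    wait(.25);r=[]
    for _ in range(n): r.append(get_ft_force());wait(.02)
    return np.mean(r,0)
def weigh(k):
    p,a=TINS[k]; q=down(a)
    command_gripper(1.0); move_pose([*p,.16],q); f0=ft()
    movel([*p,.066],v=.12); command_gripper(0.0)
    w=get_grip_width(); fg=get_finger_force()
    movel([*p,.078],v=.04); f1=ft()
    print(k,"grip",w,fg,"dF",np.round(f1-f0,2),"mass",(f0-f1)[2]/9.81,"t",get_time())
def putback(k):
    p,_=TINS[k]; movel([*p,.0665],v=.04); command_gripper(1.0); movel([*p,.16],v=.2)
def place(k,xy,top,yaw):
    p,_=TINS[k]; z=.066+top-.005   # tin stood on bin floor at z=.005
    movel([*p,.20],v=.15); move_pose([*xy,.20],down(yaw))
    movel([*xy,z+.012],v=.12); hit=movel([*xy,z-.004],v=.02,until_force=3)
    print("set down",hit,get_tcp_pos()[2]-z,get_finger_force(),get_ft_force())
    command_gripper(1.0); movel([*xy,.20],v=.2); print("t",get_time())
E
python3 -c "
from h import *
weigh(1)"
```

```text
1 grip 0.5935584927822873 29.844197630882263 dF [ 0.26 -0.1  -2.38] mass 0.24219138135055096 t 6.1333
```

```bash
python3 -c "
from h import *
import cv2
p,_=TINS[1]; movel([*p,.11],v=.05); print(ft(20),get_time())
cv2.imwrite('pics/s1.png',read_camera('side')[150:420,150:470,::-1].repeat(2,0).repeat(2,1))"
```

```text
[ 0.14473463 -0.08745653 -1.81520505] 7.5083
```

View pics/s1.png

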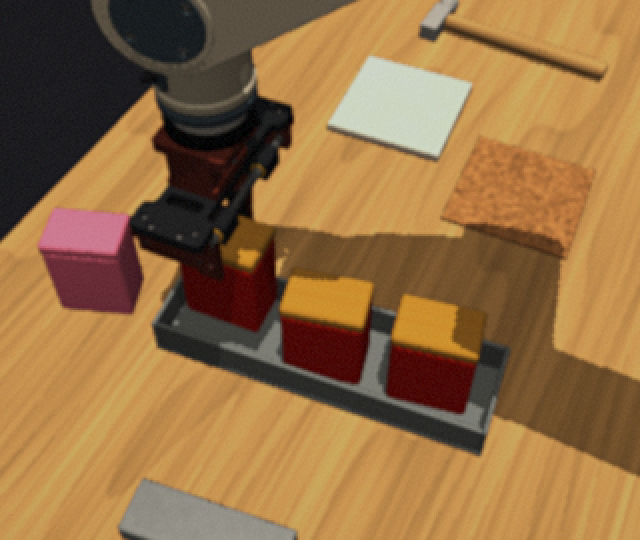

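The side crop shows the held tin at about (230,270), clear of the bin floor. It weighs about 0.19–0.24 kg, so it is the lightest and goes to the mat. Next I weigh tin 2.

```bash
python3 -c "
from h import *
place(1,[.4438,-.1618],.006,.056)
weigh(2); p,_=TINS[2]; movel([*p,.098],v=.05); print(ft(12),get_time())"
```

```text
set down True -0.00017748860779932818 29.928713142871857 [1.14237669 2.03986638 3.60981608]
t 13.0333
2 grip 0.5941924103838314 29.73190873861313 dF [-0.28 -0.1  -7.24] mass 0.7381267941752337 t 17.2917
[-0.06680361 -0.05531435 -7.27751488] 18.2917
```

Tin 2 weighs 0.74 kg, so it is the heaviest and goes to the board. Tin 3 therefore stays in the bin.

```bash
python3 -c "
from h import *
import cv2
place(2,[.6315,-.2356],.014,.052)
move_pose([.45,.0,.4],down(0)) if 0 else move_pose([.216,-.586,.25],down(.35))
for n in('top','side'): cv2.imwrite(f'pics/{n}2.png',read_camera(n)[:,:,::-1])
print(get_time())"
```

```text
set down True 9.366272691439803e-05 29.81560528278351 [-0.39468041  2.17585417  5.67345802]
t 23.7833
25.85
```

View pics/top2.png

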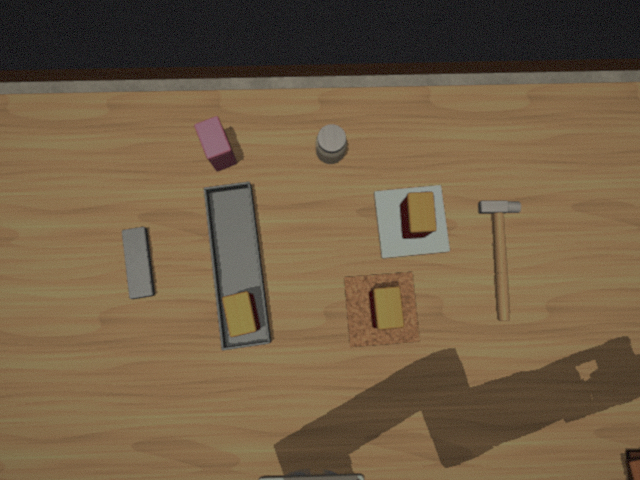

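View pics/side2.png

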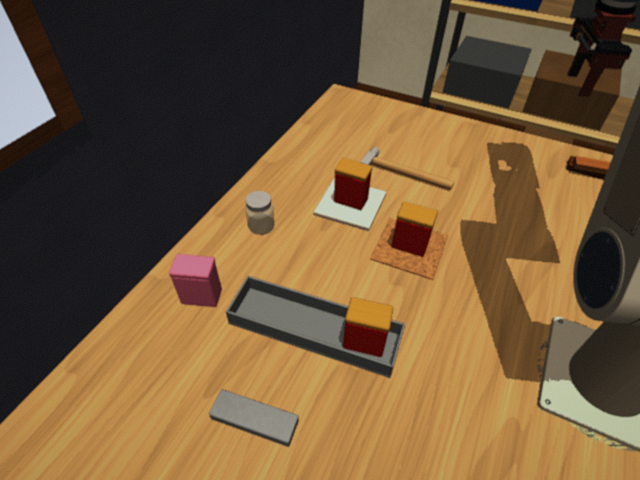

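Both pictures show tins standing upright and central on the board (lid at 420,213) and the mat (lid at 388,307). The third is still in the bin (240,314). The jar, stone and hammer have not moved, so I hand in.

```bash
python3 -c "
from station import *
wait(.5); print(job_done())"
```

```text
the job is handed in; nothing more can be done
None
```

I handed the job in at about 26 s of robot time: the heaviest tin (about 0.74 kg) stands on the white board, the lightest (about 0.2 kg) on the cork mat, and the third, which I did not lift because the other two settled it, is still in the bin.

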